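Clip the carry handle onto the blind flange's lifting eye

TASK

The blind flange in the middle of the bench is going out: take the carry handle that has the snap hook and push its sprung gate against the near upright bar of the flange's lifting eye until the bar is inside the hook and the gate has snapped shut behind it. Let go and leave the handle clipped there; leave the plain open hook where it lies.

Things in the scene. Friction and masses are not known exactly. Their poses are not given: they have to be found in the camera images.
- snap_grip (a point): Centre of the black rubber grip (64 long x 28 wide x 24 mm high, this point 12 mm up) of the snap-hook handle lying flat, 0.15 to 0.3 kg. x points to the hook's mouth, z up. The hook is a C of 12 mm steel bar, underside level with the grip's, 64 mm wide, nose at x = 139 mm. Inside: y -20 to 20, x 56 (back) to 120 mm (gate); clear mouth y -12 to 20 mm. Bar inside: push until it is at x = 70 mm.
- gate (a joint): The hook's gate, a slim straight 8 mm steel bar across the mouth at x = 124 mm from the grip's centre, hinged at y = 22 mm. 0 = shut; it swings only inward, to 1.5 rad, against a spring (about 2 to 5 N at its middle). A 12 mm bar pushed in along the middle clears its tip at about x = 82 mm; the gate then snaps shut.
- eye_bar (a point): On the axis of the near upright bar of the lifting eye, 30 mm above the bench. Flange: fixed dark steel disc, 200 mm across, 20 mm thick. Eye: inverted U of 12 mm round bar, top 86 mm above the bench, uprights 90 mm apart. z up; x points from this bar (nearest the robot) to the far one: the hook goes on moving along +x, mouth to +x, level, just above the flange.
- plain_grip (a point): A bystander: centre of the grip (12 mm up) of a pull handle with the same rubber grip but a plain open J hook without gate, 116 mm from here to its end. It lies flat on the other side of the bench from the snap hook. x points along the handle to the hook.
There are look-alikes about, which are no part of the job. Leave any red look-alike of the part that bears snap_grip alone.

How it is judged:
By the outcome, as a careful person would: the job done as asked, in the order asked, and still so for the second after the job is handed in, with the robot touching nothing.
It also fails if it takes over 42 s, if anything falls off the work surface, if the arm or the gripper's body presses on something with over 40 N, if the wrist force passes 120 N, or if a joint passes its speed limit or range.

ROBOT

A 6-joint arm with a two-finger parallel gripper is mounted at the origin on the work surface. World frame = base frame: x ahead of the robot, y to its left, z up, the work surface at z = 0. Lengths are in m, angles in rad, forces in N, time in s.
With the tool pointing down it reaches from about 0.375 to 0.9 m from the base axis. Payload 3.1 kg.
Tool frame: the origin (TCP) lies between the finger pads; the fingertips stand 11 mm ahead of it and the grasp point (between the pads) lies 8 mm behind it; z points along the fingers, y is the direction in which the jaws open and shut (so a half turn about z gives the same grasp; the last joint's range is limited). The gripper opens to 85 mm and grips with 20 to 120 N. Pads are 22 mm wide; open, the fingers measure 114 mm over their backs; the gripper's body (76 mm by 85 mm) begins 54 mm behind the grasp point. The pads swing forward as they close: fully open they stand 13 mm farther back than shut.
Start: joints at [1.022, 0.527, 1.433, -0, 1.181, -0.178], TCP at [0.226, 0.583, 0.242] pointing down, gripper open.
Joint ranges: [-3.08, 3.08], [-0.75, 2.2], [0.22, 2.44], [-1.43, 4.57], [0, 2.65], [-2.85, 2.85]. Speed limits (rad/s): [2.79, 2.79, 3.14, 3.14, 3.14, 3.14].

INTERFACE

Orientations are given as a unit quaternion [x, y, z, w].
In Python, from station import manip gives the robot as it stands. The module is installed in compiled form; this text tells all that it offers.
- The arm moves only by the tool arm_command, never from a script. Its argument "rows" is a list of rows, each a list of 3 entries, a list of its own where there are three numbers: the shift along the world's x, y, z in mm, then the turn about the world's z in rad, then the closure, from -1 (fully open) to 1 (shut), so that 0 is half open. A call has 1 to 12 rows; each row shifts and turns the commanded pose from where the row before left it; what a row does not reach is not made up. A row lasts 1/8 s, in which the tool goes at most 62.5 mm and 10.7 degrees, less where a joint would pass 70% of its speed; a pose out of reach is approached as far as the arm can. A call with a gripper value outside its range is refused whole. The fingers move at their own pace and stop on an object; "squeeze" is the grip in N (left out, the last holds). Time passes only in rows, so rows that do not move let the fingers close. It gives the time, the measured TCP pose, the force and the opening at its end, in the units of the state.
- manip.sense(): the state, without advancing time (a new reading comes with each control period).
- manip.snapshot(name): name is "scene" or "top"; returns the picture (480x640x3 uint8, blue, green, red); there is no depth.
- manip.get_calibration(name): a dict with "fovy" (degrees; the focal length in pixels is half the picture's height over the tangent of half this angle, whatever the lens; pixels are square), "cx", "cy" (the principal point, pixels), "k1" (the pictures are not rectified: a ray, as slopes to the right and down, at radius r is drawn at 1 + k1 r^2 times it, then the intrinsics apply), "R" (3x3) and "t" (3): a world point X has camera coordinates R X + t. Camera axes: x right, y down, z forward; pixel columns grow to the right and rows downward; lengths in m; the calibration is good to about 2 mm. A picture is of the moment at which its call begins. get_calibration takes no time and is no camera call.
- manip.sign_off(): hands the job in, once; it reports no verdict.
The state is a dict: "t": time; "q": joint angles; "qd": joint speeds; "tau": joint torques, N m; "tcp_pos": TCP position; "tool_rot": TCP orientation; "force": force on the tool from outside, world axes, zero at the start; "ft_torque": the same for the moment, N m; "finger_gap": opening from 0.0 (shut) to 1.0 (fully open).
Only numpy, scipy, OpenCV 4.12 (cv2) and the standard library are available. Lean on these libraries where they do the work, as an engineer would, in place of code of your own. Each camera call takes 0.05 s, during which the arm holds its last target.

## Working session

There is one attempt and no reset: what is moved stays moved. The work goes in short steps, Python scripts to look and compute and a tool call to move; the robot and the scene stay as the last step left them, time stands still between calls to the robot, and variables do not carry over. Pictures are saved under pics/ and viewed, and the job is handed in when it is done.

Besides the shell and the picture viewer there is one more tool, called after ">>>" by a JSON object that holds its "method" and its "body", one argument or row to a line. arm_command: Moves the arm, as the interface text tells. Its arguments: {"type":"object","properties":{"rows":{"type":"array","items":{"type":"array"}},"squeeze":{"type":"number"}},"required":["rows"]}

```bash
mkdir -p pics; cat > h.py <<'E'
import numpy as np, cv2
from station import manip
def cal(n):
    c=manip.get_calibration(n); f=240/np.tan(np.radians(c['fovy'])/2)
    return f,c['cx'],c['cy'],c['k1'],np.array(c['R']),np.array(c['t'])
def px2w(n,u,v,z):
    f,cx,cy,k,R,t=cal(n); d=np.array([(u-cx)/f,(v-cy)/f]); s=d.copy()
    for _ in range(30): s=d/(1+k*(s@s))
    r=R.T@np.array([s[0],s[1],1]); C=-R.T@t
    return C+r*(z-C[2])/r[2]
def w2px(n,X):
    f,cx,cy,k,R,t=cal(n); p=R@np.array(X)+t; s=p[:2]/p[2]; s=s*(1+k*(s@s)); return np.array([cx,cy])+f*s
E
python3 - <<'E'
from h import *
for n in('scene','top'):
    cv2.imwrite(f'pics/{n}0.png',manip.snapshot(n)); f,cx,cy,k,R,t=cal(n); print(n,f,cx,cy,k,-R.T@t,R.tolist())
print(manip.sense())
E
```

```text
scene 470.86153019635714 318.4518431274733 237.72240718552547 0.025098603230988125 [ 1.03275962 -0.01852872  0.85576435] [[0.13073975217509123, 0.9914025008993205, 0.005310217676178729], [0.83052307843977, -0.10659580171052657, -0.546688898036733], [-0.541422693817061, 0.07588422937780145, -0.83731896571833]]
top 526.0057229069412 324.5355451854119 241.20006662611738 0.036627203492689775 [0.31762761 0.03027857 1.10803313] [[0.01067277717950474, -0.9998808504428492, -0.011152432244187507], [-0.9830939007010532, -0.008453492972038453, -0.18290686389788452], [0.1827907936184539, 0.012916012320226584, -0.9830669877450263]]
{'t': 0.1, 'q': array([ 1.02251025e+00,  5.28387820e-01,  1.43375969e+00,  9.18330455e-06,
        1.18141026e+00, -1.78528545e-01]), 'qd': array([-0.00068627, -0.00143469, -0.00129398,  0.00152552,  0.00153278,
       -0.00067685]), 'tau': array([ 1.91263052e-04, -4.43303955e+01, -1.78586411e+01, -1.95500552e-04,
        3.98400807e-03, -2.44686430e-05]), 'tcp_pos': array([0.2255286 , 0.58222969, 0.24142708]), 'tool_rot': array([ 1.83828993e-01,  9.82957749e-01, -9.16876416e-04, -3.53229099e-04]), 'force': array([-0.13944123, -0.45587195, -0.96652206]), 'ft_torque': array([-0.02224232, -0.02453955,  0.01615832]), 'finger_gap': 0.9999875826442711}
```

View pics/scene0.png

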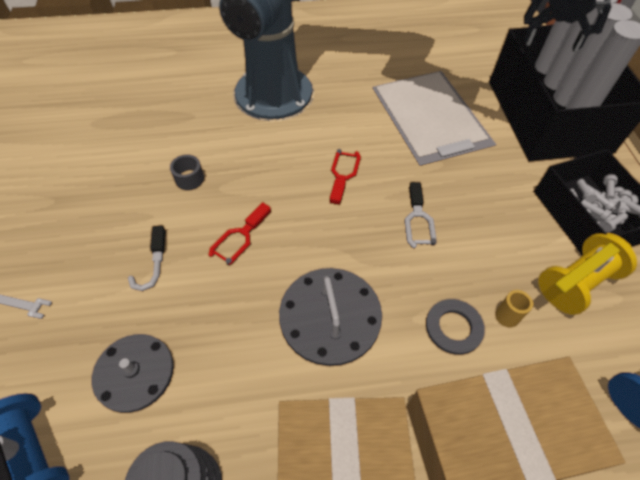

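View pics/top0.png

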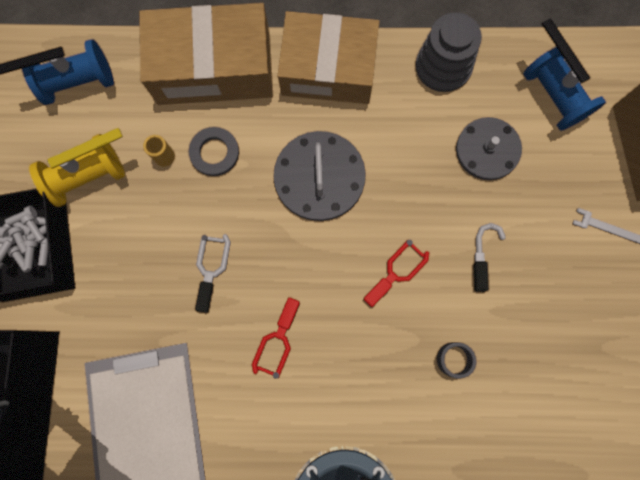

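The scene view shows the black-gripped, gated hook at about (416,195)–(422,243) and the J hook at (158,238). In the top view the candidates are the black/steel C at (205,297)→(215,240), two red ones at (285,335) and (398,272), and the black J without a gate at (481,275). The C at (205,297) fits: it has a black grip, isn't red, and has a bar across its mouth. I'll confirm it in an enlarged crop.

```bash
python3 - <<'E'
from h import *
a=cv2.imread('pics/top0.png')
l=cv2.resize(a[225:325,165:265],None,fx=4,fy=4,interpolation=cv2.INTER_CUBIC)
r=cv2.resize(a[125:225,270:370],None,fx=4,fy=4,interpolation=cv2.INTER_CUBIC)
cv2.imwrite('pics/c1.png',np.hstack([l,r]))
b=cv2.imread('pics/scene0.png')
l=cv2.resize(b[170:270,370:470],None,fx=4,fy=4,interpolation=cv2.INTER_CUBIC)
r=cv2.resize(b[265:365,280:380],None,fx=4,fy=4,interpolation=cv2.INTER_CUBIC)
cv2.imwrite('pics/c2.png',np.hstack([l,r]))
E
```

```text
(no output)
```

View pics/c1.png

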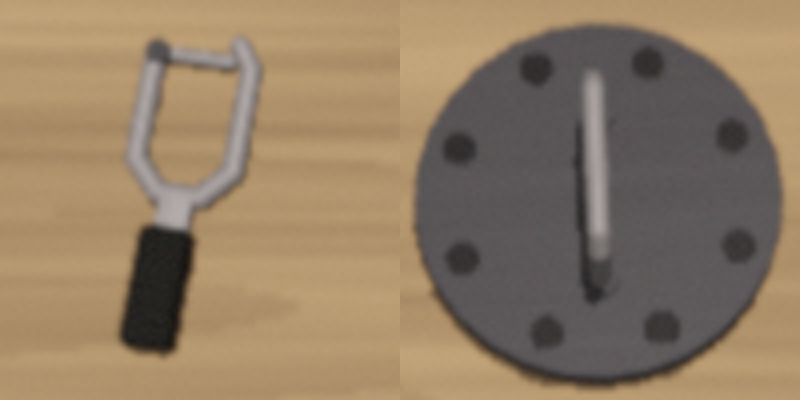

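View pics/c2.png

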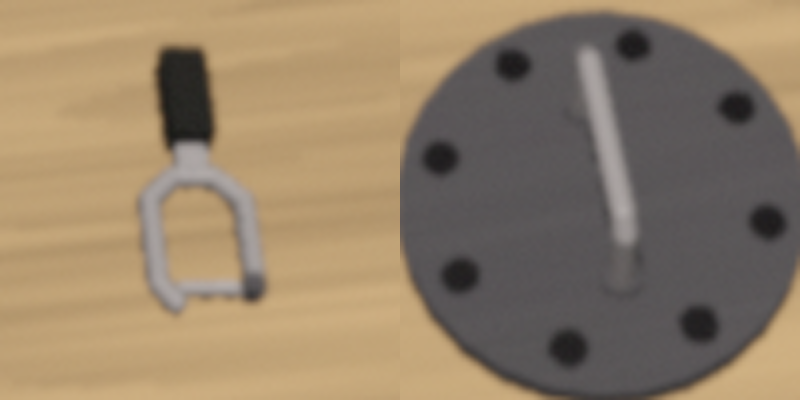

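The crop confirms it: black grip, steel C, a thin gate across the mouth, and the dark hinge on the +y side (top view 204,237). Next I'll measure.

```bash
python3 - <<'E'
from h import *
T=lambda x,y:(x/4+165-.375,y/4+225-.375)
S=lambda x,y:(x/4+370-.375,y/4+170-.375)
T2=lambda x,y:(x/4+270-.375,y/4+125-.375)
S2=lambda x,y:(x/4+280-.375,y/4+265-.375)
p=lambda *a:print(a[0],np.round(np.array(a[1])*1000,1))
# grip mask: top-camera
for n,box in(('top',(165,225,100,100)),('scene',(370,170,100,100))):
    a=cv2.imread(f'pics/{n}0.png'); x,y,w,h=box; g=cv2.cvtColor(a,cv2.COLOR_BGR2GRAY)[y:y+h,x:x+w]
    m=(g<75).astype(np.uint8); k,l,s,c=cv2.connectedComponentsWithStats(m); i=1+np.argmax(s[1:,4])
    print(n,s[i],c[i]+[x,y]); p('grip z12',px2w(n,*(c[i]+[x,y]),.014))
    pts=np.argwhere(l==i)[:,::-1]+[x,y]; W=np.array([px2w(n,u,v,.016)[:2] for u,v in pts]); r=cv2.minAreaRect((W*1000).astype(np.float32)); print(r)
    e=np.linalg.eigh(np.cov(W.T))[1][:,1]; print('axis yaw',np.arctan2(e[1],e[0]))
for nm,q,n in (('hinge',T(157,50),'top'),('nose',T(241,40),'top'),('hinge',S(254,287),'scene'),('nose',S(177,310),'scene'),('neck',T(175,213),'top'),('neck',S(192,160),'scene')): p(nm+n,px2w(n,*q,.008))
# disc
for n,(x,y,r0) in(('top',(320,175,60)),('scene',(330,315,70))):
    a=cv2.imread(f'pics/{n}0.png'); hsv=cv2.cvtColor(a,cv2.COLOR_BGR2HSV)
    m=((hsv[...,1]<60)&(hsv[...,2]<125)).astype(np.uint8); mm=np.zeros_like(m); cv2.circle(mm,(x,y),r0,1,-1); m&=mm
    c=max(cv2.findContours(m,0,1)[0],key=cv2.contourArea)[:,0]
    W=np.array([px2w(n,u,v,.02)[:2] for u,v in c])*1000
    (cx,cy),r=cv2.minEnclosingCircle(W.astype(np.float32)); print(n,'disc',cx,cy,r)
    e=cv2.fitEllipse(W.astype(np.float32)); print(e)
p('bar far top',px2w('top',*T2(593,75),.08));p('bar near top',px2w('top',*T2(598,240),.08));p('near base',px2w('top',*T2(600,285),.02))
p('bar far s',px2w('scene',*S2(587,52),.08));p('bar near s',px2w('scene',*S2(626,238),.08));p('near base s',px2w('scene',*S2(622,285),.02))
E
```

```text
top [ 30  57  18  31 412] [203.88349515 297.15533981]
grip z12 [400.8 293.8  14. ]
((400.8265686035156, 293.0620422363281), (28.69304084777832, 62.66301345825195), 81.83543395996094)
axis yaw 3.0119484994553307
scene [ 39  12  14  25 269] [415.69516729 193.76579926]
grip z12 [398.3 292.7  14. ]
((399.9910888671875, 292.00079345703125), (27.643712997436523, 69.42278289794922), 81.4675064086914)
axis yaw 2.9604190423034322
hingetop [528.8 302.1   8. ]
nosetop [534.6 257.6   8. ]
hingescene [525.1 300.4   8. ]
nosescene [534.  256.1   8. ]
necktop [441.7 288.    8. ]
neckscene [438.4 288.2   8. ]
top disc 665.4998168945312 58.04246520996094 99.62269592285156
((665.3584594726562, 57.99305725097656), (194.6453399658203, 196.9786834716797), 91.00711822509766)
scene disc 666.9459838867188 56.582706451416016 99.76488494873047
((666.9300537109375, 56.65598678588867), (193.64706420898438, 197.3761749267578), 79.3422622680664)
bar far top [ 714.4 -145.4   80. ]
bar near top [ 626.7 -146.2   80. ]
near base [ 619.9 -157.    20. ]
bar far s [644.8 239.7  80. ]
bar near s [737.1 233.   80. ]
near base s [736.7 244.4  20. ]
```

```bash
python3 - <<'E'
from h import *
T2=lambda x,y:(x/4+170-.375,y/4+125-.375)
S2=lambda x,y:(x/4+180-.375,y/4+265-.375)
p=lambda *a:print(a[0],np.round(np.array(a[1])*1000,1))
p('bar far top',px2w('top',*T2(593,75),.08));p('bar near top',px2w('top',*T2(598,240),.08));p('near base',px2w('top',*T2(600,285),.02))
p('bar far s',px2w('scene',*S2(587,52),.08));p('bar near s',px2w('scene',*S2(626,238),.08));p('near base s',px2w('scene',*S2(622,285),.02))
# model overlay: hypothesised poses
def draw(n,out,box):
    a=cv2.imread(f'pics/{n}0.png'); k=6
    x,y,w,h=box; a=cv2.resize(a[y:y+h,x:x+w],None,fx=k,fy=k,interpolation=cv2.INTER_CUBIC)
    def L(P,c):
        q=np.array([(w2px(n,X)-[x,y]+.5)*k-.5 for X in P]).round().astype(int); cv2.polylines(a,[q],False,c,1)
    return a,L
g=np.array([.400,.2928]); yw=-.12; c,s=np.cos(yw),np.sin(yw); R=np.array([[c,-s],[s,c]])
W=lambda x,y,z:[*(g+R@np.array([x,y])/1000),z/1000]
o=[]
for n,b in(('top',(185,225,60,95)),('scene',(385,172,60,80))):
    a,L=draw(n,'',b)
    L([W(-32,-14,24),W(32,-14,24),W(32,14,24),W(-32,14,24),W(-32,-14,24)],(0,0,255))
    L([W(124,22,6),W(124,-20,6)],(0,255,0)); L([W(56,0,6),W(70,26,6),W(124,26,6)],(255,0,0)); L([W(70,-26,6),W(130,-26,6)],(255,0,0))
    o.append(a[:480])
cv2.imwrite('pics/o1.png',np.hstack(o))
ec=np.array([.666,.057]); ey=0.0
o=[]
for n,b in(('top',(285,130,66,80)),('scene',(295,265,66,80))):
    a,L=draw(n,'',b)
    for sg in(-1,1):
        B=ec+sg*.045*np.array([np.cos(ey),np.sin(ey)])
        L([[*B,.02],[*B,.08]],(0,0,255))
    A=ec-.045*np.array([np.cos(ey),np.sin(ey)]);L([[*A,.08],[*B,.08]],(0,255,0))
    o.append(a)
cv2.imwrite('pics/o2.png',np.hstack(o))
E
```

```text
bar far top [713.3  59.7  80. ]
bar near top [625.4  56.   80. ]
near base [618.4  56.1  20. ]
bar far s [621.1  54.8  80. ]
bar near s [714.7  58.9  80. ]
near base s [713.   59.5  20. ]
```

View pics/o1.png

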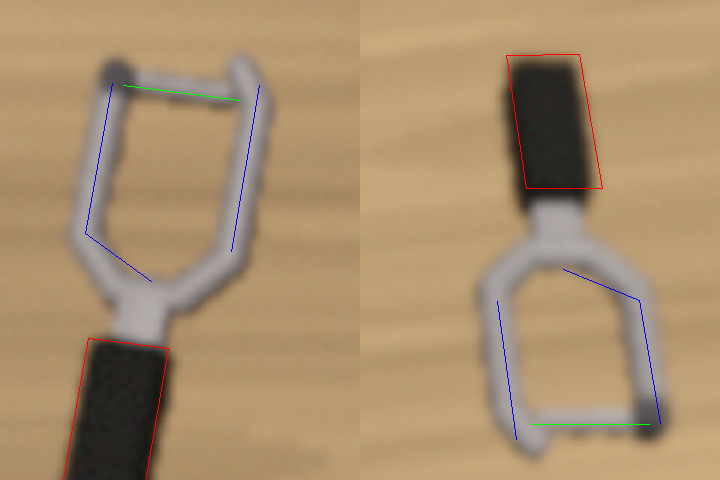

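View pics/o2.png

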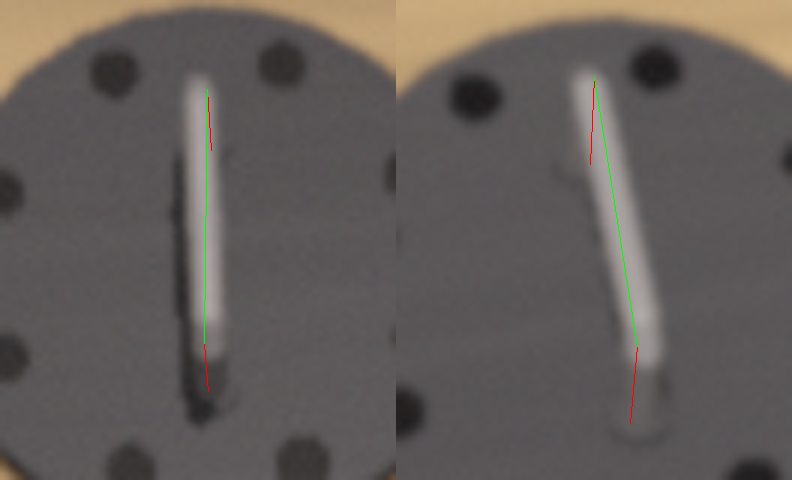

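>>> {"method": "arm_command", "body": {
  "rows": [
    [[25, -41, -10], 0.05, -1],
    [[25, -41, -10], 0.05, -1],
    [[25, -41, -10], 0.05, -1],
    [[25, -41, -10], 0.05, -1],
    [[25, -42, -20], 0.045, -1],
    [[25, -42, -20], 0, -1],
    [[24.5, -42, -20], 0, -1],
    [[0, 0, -20], 0, -1],
    [[0, 0, 0], 0, -1],
    [[0, 0, 0], 0, -1]
  ]
}}

```text
t: 1.35
tcp_pos: [0.4003, 0.2932, 0.1227]
tool_rot: [0.062, 0.998, 0.0, 0.0]
force: [0.2, 1.3, -0.7]
finger_gap: 1.001
```

```bash
python3 - <<'E'
from h import *
a=manip.snapshot('scene');b=manip.snapshot('top')
l=cv2.resize(a[90:290,310:510],(400,400),interpolation=2);r=cv2.resize(b[180:380,105:305],(400,400),interpolation=2)
cv2.imwrite('pics/g1.png',np.hstack([l,r]))
s=manip.sense();print(s['t'],s['tcp_pos'],s['tool_rot'],2*np.arctan2(s['tool_rot'][1],s['tool_rot'][0])-np.pi/2,s['force'],s['q'])
E
```

```text
1.45 [0.40045839 0.29353039 0.12308103] [6.16773447e-02 9.98095820e-01 3.69509225e-04 7.08595678e-04] 1.4473632548373234 [ 0.10741421 -1.09366141  0.66843379] [ 4.07048081e-01  5.47647080e-01  1.86083893e+00  2.84932232e-05
  7.31508449e-01 -1.04033636e+00]
```

View pics/g1.png

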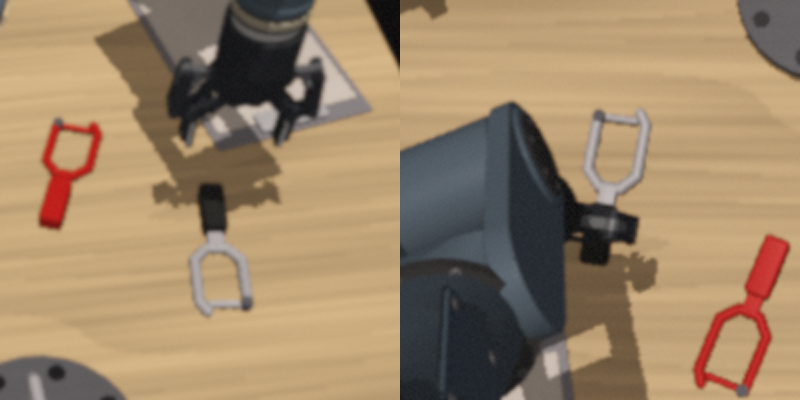

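The open gripper hangs over the black grip with the fingers on either side of it. In the scene crop the grip is at (212,207), and nothing else is near. Descending now.

>>> {"method": "arm_command", "body": {
  "rows": [
    [[0, 0, -20], 0, -1],
    [[0, 0, -20], 0, -1],
    [[0, 0, -20], 0, -1],
    [[0, 0, -20], 0, -1],
    [[0, 0, -14], 0, -1],
    [[0, 0, -8], 0, -1],
    [[0, 0, -5], 0, -1],
    [[0, 0, 0], 0, -1],
    [[0, 0, 0], 0, -1]
  ],
  "squeeze": 70
}}

```text
t: 2.58
tcp_pos: [0.4006, 0.2928, 0.0157]
tool_rot: [0.062, 0.998, 0.0, 0.0]
force: [0.1, 0.8, -0.8]
finger_gap: 0.997
```

>>> {"method": "arm_command", "body": {
  "rows": [
    [[0, 0, 0], 0, 0],
    [[0, 0, 0], 0, 0.2],
    [[0, 0, 0], 0, 0.5],
    [[0, 0, 0], 0, 1],
    [[0, 0, 0], 0, 1],
    [[0, 0, 0], 0, 1],
    [[0, 0, 0], 0, 1],
    [[0, 0, 0], 0, 1]
  ],
  "squeeze": 70
}}

```text
t: 3.58
tcp_pos: [0.4005, 0.2928, 0.0157]
tool_rot: [0.062, 0.998, 0.0, 0.0]
force: [-0.2, -0.1, 4.9]
finger_gap: 0.31
```

>>> {"method": "arm_command", "body": {
  "rows": [
    [[0, 0, 10], 0, 1],
    [[0, 0, 20], 0, 1],
    [[0, 0, 25], 0, 1],
    [[0, 0, 25], 0, 1],
    [[0, 0, 20], 0, 1],
    [[0, 0, 0], 0, 1]
  ]
}}

```text
t: 4.32
tcp_pos: [0.4009, 0.2931, 0.1166]
tool_rot: [0.062, 0.998, 0.001, 0.001]
force: [0.6, 0.1, -2.3]
finger_gap: 0.312
```

>>> {"method": "arm_command", "body": {
  "rows": [
    [[3, -15, 0], 0.02, 1],
    [[4, -25, 0], 0.02, 1],
    [[5, -30, 0], 0.02, 1],
    [[5, -30, 0], 0.02, 1],
    [[5, -30, 0], 0.02, 1],
    [[5, -30, 0], 0.02, 1],
    [[5, -30, 0], 0.02, 1],
    [[5, -30, 0], 0.03, 1],
    [[4, -20, 0], 0, 1],
    [[0, -6, 0], 0, 1],
    [[0, 0, 0], 0, 1],
    [[0, 0, 0], 0, 1]
  ]
}}

```text
t: 5.82
tcp_pos: [0.4407, 0.0475, 0.1151]
tool_rot: [-0.023, 1.0, 0.0, -0.001]
force: [-0.4, -0.2, -1.3]
finger_gap: 0.309
```

```bash
python3 - <<'E'
from h import *
a=manip.snapshot('scene');b=manip.snapshot('top')
cv2.imwrite('pics/l_s.png',a);cv2.imwrite('pics/l_t.png',b)
l=cv2.resize(a[150:350,230:430],(400,400),interpolation=2);r=cv2.resize(b[120:320,230:430],(400,400),interpolation=2)
cv2.imwrite('pics/l1.png',np.hstack([l,r]))
s=manip.sense();print(s['t'],s['tcp_pos'],s['tool_rot'],2*np.arctan2(s['tool_rot'][1],s['tool_rot'][0])-np.pi,s['force'],s['finger_gap'])
E
```

```text
5.925 [0.44098009 0.04751156 0.11524477] [-2.31993559e-02  9.99730830e-01  8.63225561e-05 -2.22330602e-04] 0.04640287614345695 [-0.60525576 -0.61731031 -2.350019  ] 0.30626969078599453
```

View pics/l1.png

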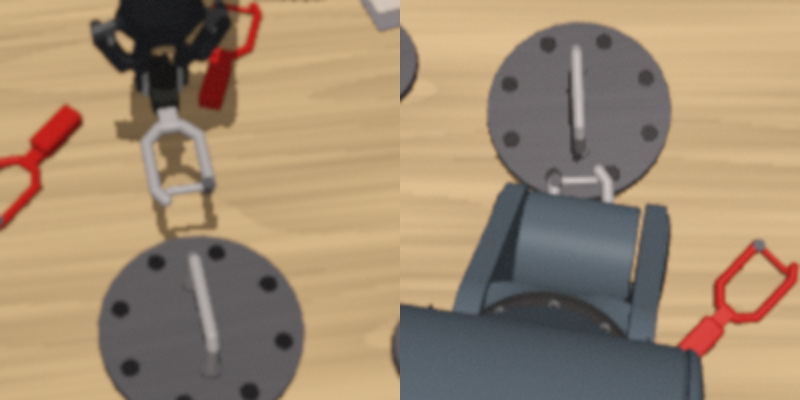

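>>> {"method": "arm_command", "body": {
  "rows": [
    [[-10, 0, -20], 0, 1],
    [[-10, 0, -20], 0, 1],
    [[0, 0, -15], 0, 1],
    [[0, 0, -10], 0, 1],
    [[0, 0, -6], 0, 1],
    [[0, 0, 0], 0, 1],
    [[0, 0, 0], 0, 1]
  ]
}}

```text
t: 6.8
tcp_pos: [0.4217, 0.0467, 0.0446]
tool_rot: [-0.023, 1.0, -0.0, 0.0]
force: [0.3, 0.3, -2.3]
finger_gap: 0.313
```

```bash
cat > look.py <<'E'
from h import *
import sys
tag=sys.argv[1]
a=manip.snapshot('scene');b=manip.snapshot('top')
cv2.imwrite(f'pics/{tag}_s.png',a);cv2.imwrite(f'pics/{tag}_t.png',b)
l=cv2.resize(a[205:355,265:395],None,fx=3,fy=3,interpolation=2);r=cv2.resize(b[120:270,255:385],None,fx=3,fy=3,interpolation=2)
cv2.imwrite(f'pics/{tag}.png',np.hstack([l,r]))
s=manip.sense();print(s['t'],s['tcp_pos'],2*np.arctan2(s['tool_rot'][1],s['tool_rot'][0])-np.pi,s['force'],s['finger_gap'])
E
python3 look.py m1
```

```text
6.9 [0.42168878 0.04668812 0.04469824] 0.045156145385461866 [ 1.10908567  0.06560106 -1.69417409] 0.3091162783629997
```

View pics/m1.png

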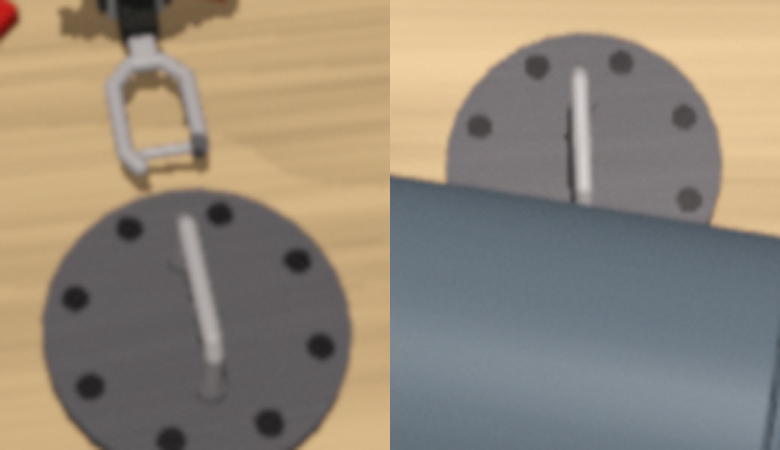

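```bash
python3 - <<'E'
from h import *
n='scene';x,y,w,h=290,195,60,100;k=6
src=cv2.imread('pics/m1_s.png')[y:y+h,x:x+w]
o=[]
for dz in(29,22):
    a=cv2.resize(src,None,fx=k,fy=k,interpolation=2)
    def L(P,c):
        q=np.array([(w2px(n,X)-[x,y]+.5)*k-.5 for X in P]).round().astype(int); cv2.polylines(a,[q],False,c,1)
    g=np.array([.4217,.0467]); yw=.0455; c,s=np.cos(yw),np.sin(yw); R=np.array([[c,-s],[s,c]])
    W=lambda X,Y,z:[*(g+R@np.array([X,Y])/1000),(z+dz)/1000]
    L([W(124,22,6),W(124,-20,6)],(0,255,0)); L([W(56,0,6),W(70,26,6),W(124,26,6)],(255,0,0)); L([W(56,0,6),W(70,-26,6),W(128,-26,6)],(255,0,0))
    L([W(32,-14,24),W(32,14,24)],(0,0,255)); L([W(56,0,6),W(240,0,6)],(0,255,255))
    B=np.array([.621,.055]); L([[*B,.02],[*B,.08]],(0,0,255))
    o.append(a)
cv2.imwrite('pics/o3.png',np.hstack(o))
for q in((200/3+265,145/3+205),(135/3+265,168/3+205)): print(px2w(n,*q,.037))
E
```

```text
[0.54433132 0.07736581 0.037     ]
[0.55660724 0.03150112 0.037     ]
```

View pics/o3.png

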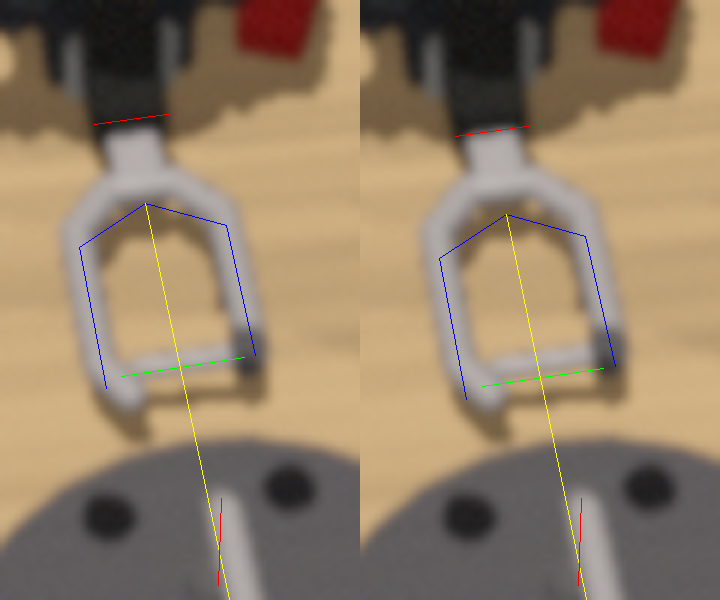

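>>> {"method": "arm_command", "body": {
  "rows": [
    [[15, 0.7, 0], 0, 1],
    [[20, 0.9, 0], 0, 1],
    [[15, 0.7, -2], 0, 1],
    [[0, 0, -2], 0, 1],
    [[0, 0, 0], 0, 1],
    [[0, 0, 0], 0, 1]
  ]
}}

```text
t: 7.65
tcp_pos: [0.4701, 0.0492, 0.0402]
tool_rot: [-0.023, 1.0, 0.0, -0.001]
force: [0.2, 0.7, -1.9]
finger_gap: 0.313
```

```bash
python3 look.py m2; python3 - <<'E'
import cv2
a=cv2.imread('pics/m2_s.png')[215:315,275:375]
cv2.imwrite('pics/m2b.png',cv2.convertScaleAbs(cv2.resize(a,(600,600),interpolation=2),alpha=1.5))
E
```

```text
7.75 [0.47056415 0.04910155 0.04026888] 0.04516574118480454 [-0.74409226 -0.6302322  -2.60528619] 0.3125321665831986
```

View pics/m2b.png

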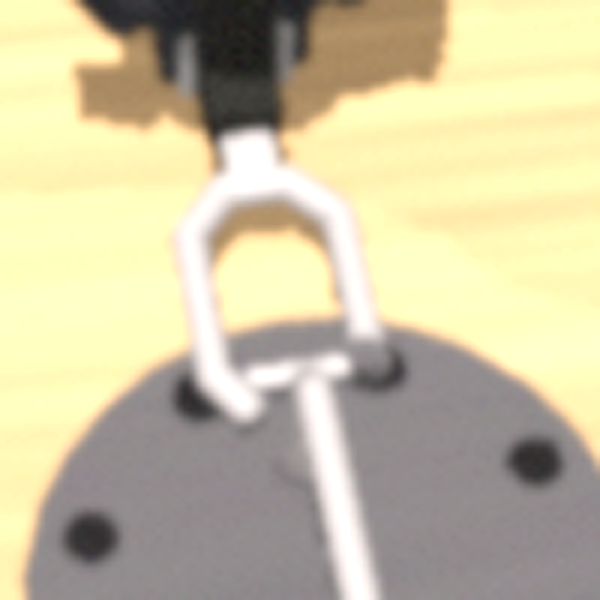

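```bash
python3 - <<'E'
from h import *
P=lambda x,y,z:px2w('scene',x/6+275-.4,y/6+215-.4,z)[:2]*1000
z=.031
for nm,x,y in(('hinge',373,355),('nose',250,405),('neckmid',248,165),('Lelbow',193,240),('Relbow',338,215),('gateL',248,378),('gateR',345,365)): 
    print(nm,P(x,y,z).round(1))
print('bar base',P(294,470,.021).round(1),'top',P(310,382,.08).round(1))
g=np.array([470.6,49.1]);c,s=np.cos(.0452),np.sin(.0452)
for nm,x,y in(('hinge',373,355),('nose',250,405),('neckmid',248,165),('Lelbow',193,240),('Relbow',338,215)):
    d=P(x,y,z)-g; print(nm,'local',(c*d[0]+s*d[1]).round(1),(-s*d[0]+c*d[1]).round(1))
d=P(294,470,.021)-g;print('bar local',(c*d[0]+s*d[1]).round(1),(-s*d[0]+c*d[1]).round(1))
d=P(310,382,.08)-g;print('bar local',(c*d[0]+s*d[1]).round(1),(-s*d[0]+c*d[1]).round(1))
E
```

```text
hinge [589.1  81.2]
nose [602.4  38.3]
neckmid [509.6  49.6]
Lelbow [537.3  27.1]
Relbow [533.7  77.6]
gateL [592.4  38.9]
gateR [591.7  71.4]
bar base [622.8  50.2] top [622.4  54.4]
hinge local 119.9 26.7
nose local 131.2 -16.7
neckmid local 38.9 -1.3
Lelbow local 65.6 -24.9
Relbow local 64.3 25.6
bar local 152.1 -5.8
bar local 151.9 -1.5
```

The scene view shows the hook level over the flange, with the gate at about (300,370) and the bar's top at (310,380). The bar sits near local y = -1.5 and the mouth's middle is at +4, so I'll shift the handle 3 mm to -y, then push along its axis.

>>> {"method": "arm_command", "body": {
  "rows": [
    [[0, -3, 0], 0, 1],
    [[5, 0.2, 0], 0, 1],
    [[5, 0.2, 0], 0, 1],
    [[5, 0.2, 0], 0, 1],
    [[5, 0.2, 0], 0, 1],
    [[5, 0.2, 0], 0, 1],
    [[5, 0.3, 0], 0, 1],
    [[0, 0, 0], 0, 1]
  ]
}}

```text
t: 8.75
tcp_pos: [0.5009, 0.0477, 0.04]
tool_rot: [-0.023, 1.0, 0.0, -0.001]
force: [-2.6, 1.3, -3.4]
finger_gap: 0.309
```

```bash
python3 look.py m3; python3 - <<'E'
import cv2
a=cv2.imread('pics/m3_s.png')[215:315,275:375]
cv2.imwrite('pics/m3b.png',cv2.convertScaleAbs(cv2.resize(a,(600,600),interpolation=2),alpha=1.3))
E
```

```text
8.85 [0.50068929 0.04772332 0.03999494] 0.046071039459122165 [-3.10720433  1.39365264 -2.82208477] 0.3116800355024887
```

View pics/m3b.png

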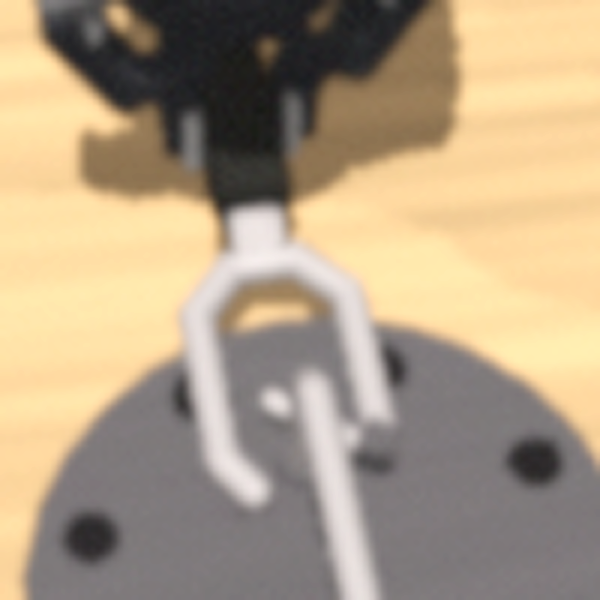

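The bar has entered the mouth and the gate has swung in, with its tip at (275,400). The wrist reads about 3 N, as expected. Continuing to local x ≈ 70.

>>> {"method": "arm_command", "body": {
  "rows": [
    [[5, 0.2, 0], 0, 1],
    [[5, 0.2, 0], 0, 1],
    [[5, 0.2, 0], 0, 1],
    [[5, 0.3, 0], 0, 1],
    [[5, 0.2, 0], 0, 1],
    [[5, 0.2, 0], 0, 1],
    [[5, 0.2, 0], 0, 1],
    [[5, 0.3, 0], 0, 1],
    [[5, 0.2, 0], 0, 1],
    [[4, 0.2, 0], 0, 1],
    [[0, 0, 0], 0, 1],
    [[0, 0, 0], 0, 1]
  ]
}}

```text
t: 10.35
tcp_pos: [0.55, 0.0495, 0.0402]
tool_rot: [-0.023, 1.0, 0.0, -0.0]
force: [0.4, 0.4, -2.1]
finger_gap: 0.31
```

```bash
python3 look.py m4; python3 - <<'E'
import cv2
a=cv2.imread('pics/m4_s.png')[215:315,275:375]
cv2.imwrite('pics/m4b.png',cv2.convertScaleAbs(cv2.resize(a,(600,600),interpolation=2),alpha=1.3))
E
```

```text
10.45 [0.5500125  0.04956761 0.04026067] 0.045161769768313764 [ 0.36096814 -0.46125561 -2.40152419] 0.3080497853648438
```

View pics/m4b.png

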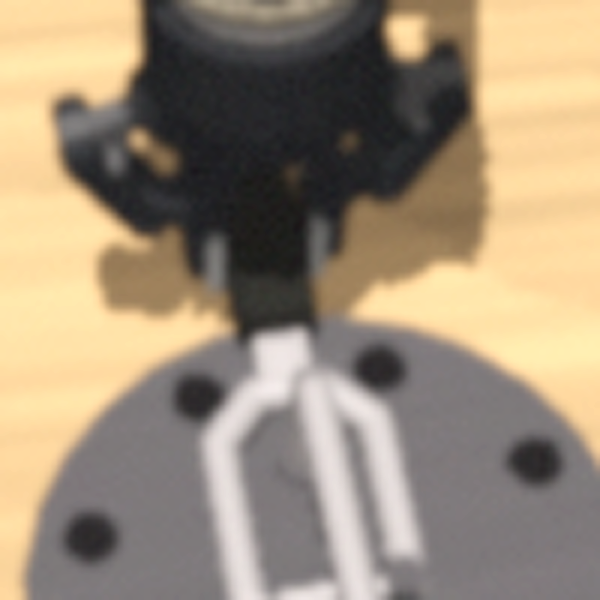

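```bash
python3 - <<'E'
import cv2
a=cv2.imread('pics/m4_s.png')[260:350,285:375]
cv2.imwrite('pics/m4c.png',cv2.convertScaleAbs(cv2.resize(a,(600,600),interpolation=2),alpha=1.3))
E
```

```text
(no output)
```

View pics/m4c.png

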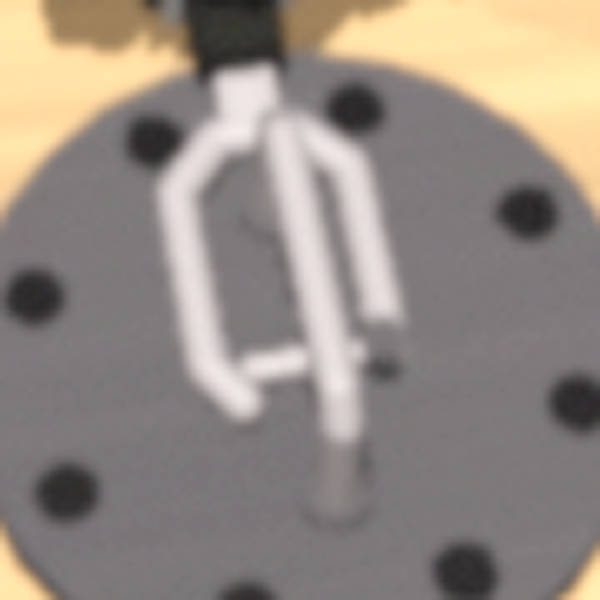

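The gate spans straight from the hinge (385,360) to the nose (240,370), shut behind the near bar, and the push force is gone. I'll lower it onto the flange and release.

>>> {"method": "arm_command", "body": {
  "rows": [
    [[0, 0, -1.5], 0, 1],
    [[0, 0, -1.5], 0, 1],
    [[0, 0, -0.5], 0, 1],
    [[0, 0, 0], 0, 1]
  ]
}}

```text
t: 10.95
tcp_pos: [0.5503, 0.0496, 0.0367]
tool_rot: [-0.023, 1.0, 0.0, -0.0]
force: [0.5, -0.9, -1.5]
finger_gap: 0.312
```

>>> {"method": "arm_command", "body": {
  "rows": [
    [[0, 0, 0], 0, 0.2],
    [[0, 0, 0], 0, 0],
    [[0, 0, 0], 0, -0.2],
    [[0, 0, 0], 0, -0.3],
    [[0, 0, 0], 0, -0.5],
    [[0, 0, 0], 0, -0.5],
    [[0, 0, 0], 0, -0.5],
    [[0, 0, 0], 0, -0.5]
  ]
}}

```text
t: 11.95
tcp_pos: [0.5503, 0.0495, 0.0368]
tool_rot: [-0.023, 1.0, 0.0, -0.0]
force: [0.6, 0.1, 0.1]
finger_gap: 0.75
```

```bash
python3 look.py r1
```

```text
12.05 [0.55032766 0.0495384  0.03681045] 0.045218443429191346 [-1.49709411  0.69009038 -0.16237735] 0.7512384097394883
```

View pics/r1.png

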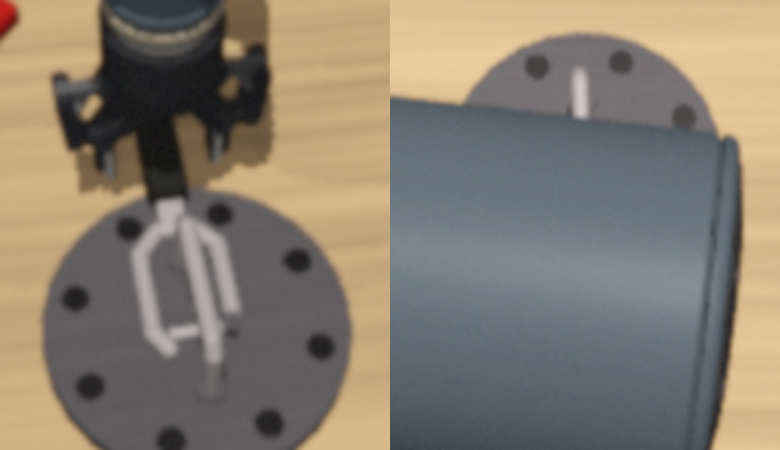

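The fingers are clear of the grip, and the hook is lying on the flange with its gate shut around the bar. Retreating straight up and back.

>>> {"method": "arm_command", "body": {
  "rows": [
    [[0, 0, 10], 0, -0.5],
    [[0, 0, 20], 0, -0.5],
    [[0, 0, 30], 0, -0.5],
    [[0, 0, 30], 0, -0.5],
    [[-20, 0, 30], 0, -0.5],
    [[-40, 0, 20], 0, -0.5],
    [[-40, 0, 0], 0, -0.5],
    [[-30, 0, 0], 0, -0.5],
    [[0, 0, 0], 0, -0.5],
    [[0, 0, 0], 0, -0.5],
    [[0, 0, 0], 0, -0.5]
  ]
}}

```text
t: 13.42
tcp_pos: [0.4222, 0.0493, 0.1771]
tool_rot: [-0.023, 1.0, -0.0, 0.001]
force: [0.3, -0.1, -0.5]
finger_gap: 0.748
```

```bash
python3 look.py r2; python3 - <<'E'
import cv2
a=cv2.imread('pics/r2_s.png')[230:350,270:390]
b=cv2.imread('pics/r2_s.png')
cv2.imwrite('pics/r2c.png',np.hstack([cv2.resize(a,(480,480),interpolation=2)])) if 0 else cv2.imwrite('pics/r2c.png',cv2.resize(a,(600,600),interpolation=2))
E
```

```text
13.525 [0.42152947 0.04939197 0.17677116] 0.04523618979482613 [-0.22978961  0.0200764   0.12010526] 0.7532661817937136
```

View pics/r2c.png

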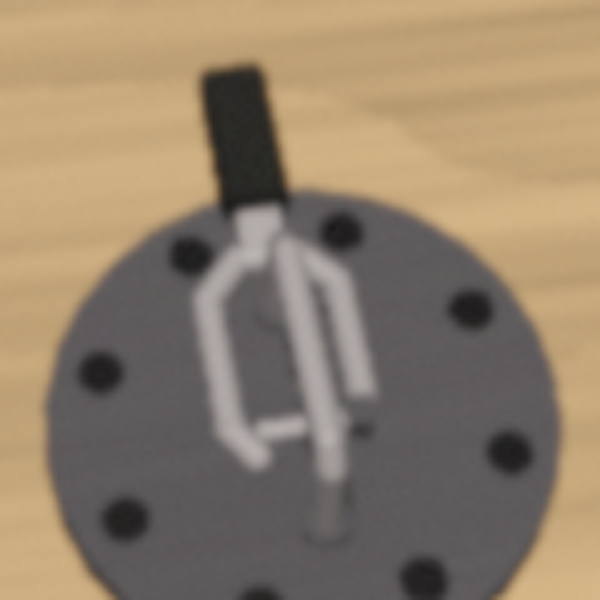

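View pics/r2_s.png

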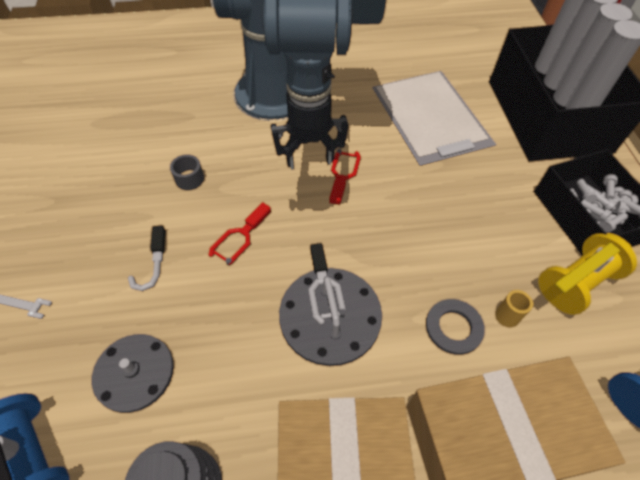

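The handle is clipped on the eye: gate shut from (362,425) to (255,432) in the crop, with the near bar inside. The J hook (158,245) and both red handles haven't moved, and the arm is clear.

```bash
python3 -c "
from station import manip
print(manip.sign_off())"
```

```text
the job is handed in; nothing more can be done
None
```

The snap-hook handle is clipped on the near upright bar of the flange's lifting eye. I gripped it by its black grip and pushed the gate against the bar. I stopped with the bar at about x = 71 mm in the hook, where 70 mm was asked. I then lowered the handle about 3.5 mm to just above the flange, let go and backed away, and handed in at about 13.5 s.

- **Gate and bar:** The last pictures show the gate straight across the mouth behind the bar. The push force rose to about 3 N and dropped back to about 0 once the gate shut.
- **Everything else:** The plain J hook and both red look-alikes look unmoved. The gripper is touching nothing and the wrist force reads about 0.
- **Disagreement:** The two cameras differed by about 2–3 mm on positions. My reading of the bar's sideways position was also a few mm uncertain, because part of its base was hidden. I shifted the hook 3 mm sideways for margin, and the bar went in cleanly.
- **Not checked:** The top camera's view of the clipped hook was blocked by the arm in the pictures I viewed, so the final check rests on the scene camera alone.

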